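# Pack the tea tins in the tray and close the end stop

## Robot

A 7-joint arm with a two-finger parallel gripper is mounted at the origin on the work surface. World frame = base frame: x ahead of the robot, y to its left, z up, the work surface at z = 0. Lengths are in m, angles in rad, forces in N, time in s.
With the tool pointing down it reaches from about 0.4 to 0.875 m from the base axis. Payload 19.3 kg.
Tool frame: the origin (TCP) lies between the finger pads; the fingertips stand 17 mm ahead of it and the grasp point (between the pads) lies 2 mm behind it; z points along the fingers, x is the direction in which the jaws open and shut, and the axes are right-handed (so a half turn about z gives the same grasp; the last joint's range is limited). The gripper opens to 85 mm and grips with 20 to 120 N. Pads are 22 mm wide; open, the fingers measure 114 mm over their backs; the gripper's body (76 mm by 85 mm) begins 54 mm behind the grasp point. The pads swing forward as they close: fully open they stand 13 mm farther back than shut.
Start: joints at [-1.212, 0.521, -0.036, 1.599, 0.021, 1.021, -0.113], TCP at [0.26, 0.568, 0.248] pointing down, gripper open.
Joint ranges: [-2.91, 2.91], [-0.3, 2.13], [-1.5, 1.42], [0.17, 2.43], [-1.26, 4.41], [0.16, 1.93], [-2.52, 2.52]. Speed limits (rad/s): [1.89, 1.89, 2.39, 2.39, 3.01, 3.01, 3.01].

## Interface

Orientations are given as [roll, pitch, yaw] about the fixed x, y, z axes, in that order (R = Rz(yaw) Ry(pitch) Rx(roll)).
In Python, from workcell import bot gives the robot as it stands. The module is installed in compiled form; this text tells all that it offers.
- The arm moves only by the tool arm_command, never from a script. Its argument "targets" is a list of rows, each a list of 6 numbers: the shift along the tool's x, y, z in mm, then the turn, a rotation vector about the tool's x, y, z in degrees. In form: [[x, y, z, wx, wy, wz], ...]. A call has 1 to 8 rows; each row shifts and turns the pose as measured when the row begins, along the tool's axes as they then stand; what a row does not reach is not made up. A row lasts 1/10 s, in which the tool goes at most 50 mm and 8.59 degrees, less where a joint would pass 70% of its speed; a pose out of reach is approached as far as the arm can. A call is refused whole if a number of a shift passes 50 or a number of a turn 8.59, either way. A call with a gripper value outside its range is refused whole. "grip" is the opening in per cent of the stroke, from 0 (shut) to 100 (fully open), set as the call begins (left out, the last holds). The fingers move at their own pace and stop on an object; "grip_force" is the grip in N (left out, the last holds). Time passes only in rows, so rows that do not move let the fingers close. It gives the time, the measured TCP pose, the force and the opening at its end, in the units of the state.
- bot.observe(): the state, without advancing time (a new reading comes with each control period).
- bot.grab_frame(name): name is "side" or "top"; returns a dict with "color" (480x640x3 uint8, red, green, blue), "depth" (480x640 float32, m along the optical axis (not along the pixel's ray), 0 where there is no reading), "fov_y" (degrees; the focal length in pixels is half the picture's height over the tangent of half this angle, whatever the lens; pixels are square), "cx", "cy" (the principal point, pixels), "R" (3x3) and "t" (3): a world point X has camera coordinates R X + t. Camera axes: x right, y down, z forward; pixel columns grow to the right and rows downward; lengths in m; the calibration is good to about 2 mm. A picture is of the moment at which its call begins.
- bot.job_done(): hands the job in, once; it reports no verdict.
The state is a dict: "clock": time; "qpos": joint angles; "qd": joint speeds; "joint_efforts": joint torques, N m; "position": TCP position; "tool_rot": TCP orientation; "force": force on the tool from outside, world axes, zero at the start; "moment": the same for the moment, N m; "grip_width": finger opening in m.
Only numpy, scipy, OpenCV 4.12 (cv2) and the standard library are available. Lean on these libraries where they do the work, as an engineer would, in place of code of your own. Each camera call takes 0.05 s, during which the arm holds its last target. There are 200 camera calls.

## Task

Put the two loose tea tins into the stainless tray so that all three tins stand upright with their broad sides together in a row in order of height, the tallest against the tray's fixed end wall and the shortest next to the sliding end stop, then push the stop up until the row is snug with no gaps. Do not tip any tin on the way, and leave the other things on the counter where they are.

Things in the scene. Friction and masses are not known exactly. Their poses are not given: they have to be found in the camera images.
- rack: narrow stainless tray fixed to the counter; origin at counter height, mid width. y runs along it: fixed end wall at the -y end (86 mm wide, 105 mm high, inner face at y = -120 mm), sliding end stop from the +y end; x across, z up. Floor top at z = 4 mm, y = -126 to +164 mm. Side lips 14 mm high, 80 mm apart inside (x = +-40 mm).
- stop (a joint): sliding end stop of the tray: upright steel plate 74 mm wide, 10 mm thick, top at 105 mm, with a low foot (8 mm high) reaching 19 mm out from its outer face. Slides 0 to 0.16 m along the tray, growing towards the fixed wall; stays where left, takes about 3 N to push. Its inner face is 240 mm minus this value from the fixed wall: 0.120 with three 40 mm tins packed tight.
- stop_push (a point): centre of width of the outer face of the sliding stop (the face away from the tins), 65 mm above the counter; axes as the tray's. Push here towards -y of the tray.
- tin_tall: flat rectangular plain metal tin with a shut lid, standing upright: 60 mm wide (its x), 40 mm thick (its y), 150 mm tall (its z, up), about 0.2 kg; origin at the centre of its underside. The tallest tin: already in the tray, thickness along the tray, roughly square to it, 0 to 15 mm short of the fixed end wall.
- tin_mid: flat rectangular plain metal tin with a shut lid, standing upright: 60 mm wide (its x), 40 mm thick (its y), 130 mm tall (its z, up), about 0.2 kg; origin at the centre of its underside. The middle-sized tin: on the open counter in front of the tray, left or right, turned by up to 0.4 rad.
- tin_low: flat rectangular plain metal tin with a shut lid, standing upright: 60 mm wide (its x), 40 mm thick (its y), 110 mm tall (its z, up), about 0.2 kg; origin at the centre of its underside. The shortest tin: on the open counter in front of the tray, on the other side, turned by up to 0.4 rad.
- glass_a: clear glass cup, 70 mm across, 90 mm high, upright between the two loose tins; origin at the centre of its underside. Bystander: leave it where it is.
- glass_b: clear glass cup, 70 mm across, 90 mm high, upright on the right; origin at the centre of its underside. Bystander: leave it where it is.
- bowl: white ceramic bowl, 110 mm across, 50 mm high, on the left; origin at the centre of its underside. Bystander: leave it where it is.
- spoon: white ceramic spoon, 140 mm long, lying on the right; origin under its middle. Bystander: leave it where it is.
- scoop: pink plastic measuring scoop, cup 64 mm across and 36 mm high with an 85 mm flat handle, on the left; origin under its cup. Bystander: leave it where it is.

How it is judged:
By the outcome, as a careful person would: the job done as asked, in the order asked, and still so for the second after the job is handed in, with the robot touching nothing.
It also fails if it takes over 72 s, if anything falls off the work surface, if the arm or the gripper's body presses on something with over 40 N, if the wrist force passes 120 N, or if a joint passes its speed limit or range.

## Working session

There is one attempt and no reset: what is moved stays moved. The work goes in short steps, Python scripts to look and compute and a tool call to move; the robot and the scene stay as the last step left them, time stands still between calls to the robot, and variables do not carry over. Pictures are saved under pics/ and viewed, about 8 in all and at most 12, crops included, and the job is handed in when it is done.

Besides the shell and the picture viewer there is one more tool, called after ">>>" by a JSON object that holds its "method" and its "body", one argument or row to a line. arm_command: Moves the arm, as the interface text tells. Its arguments: {"type":"object","properties":{"targets":{"type":"array"},"grip":{"type":"number"},"grip_force":{"type":"number"}},"required":["targets"]}

```bash
mkdir -p pics; ls; python3 - <<'E'
from workcell import bot
import cv2,numpy as np
s=bot.observe();print({k:np.round(v,3) for k,v in s.items()})
for n in("top","side"):
    f=bot.grab_frame(n);cv2.imwrite(f"pics/{n}0.png",f["color"][...,::-1]);np.savez(f"{n}0.npz",**f)
    print(n,f["fov_y"],f["cx"],f["cy"],np.round(f["R"],3).tolist(),np.round(f["t"],3),(f["depth"]>0).mean())
E
```

```text
pics
{'clock': np.float64(0.0), 'qpos': array([-1.212,  0.522, -0.036,  1.6  ,  0.021,  1.021, -0.113]), 'qd': array([ 0.   , -0.001,  0.   ,  0.001, -0.001, -0.001, -0.   ]), 'joint_efforts': array([-1.0000e-03, -9.2709e+01,  1.9800e+00, -3.6994e+01,  1.8000e-02,
        8.0000e-03, -0.0000e+00]), 'position': array([0.26 , 0.568, 0.248]), 'tool_rot': array([3.141e+00, 1.000e-03, 1.142e+00]), 'force': array([-0.298, -0.025, -0.383]), 'moment': array([ 0.024,  0.059, -0.002]), 'grip_width': np.float64(0.086)}
top 46.159675018529285 314.8981764048262 234.22217641936572 [[-0.028, -0.999, -0.018], [-0.998, 0.029, -0.058], [0.058, 0.016, -0.998]] [0.024 0.502 1.455] 0.995888671875
side 54.61829456115519 320.2997002450249 238.79831484725955 [[-0.985, -0.171, -0.016], [-0.124, 0.773, -0.622], [0.119, -0.611, -0.783]] [0.492 0.099 0.899] 0.9957779947916666
```

View pics/top0.png

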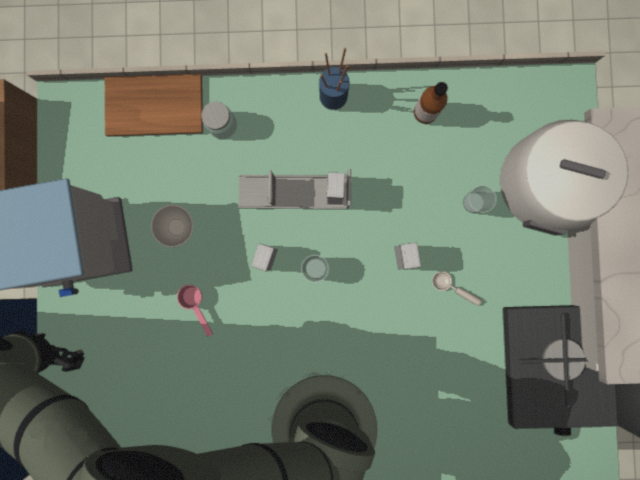

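View pics/side0.png

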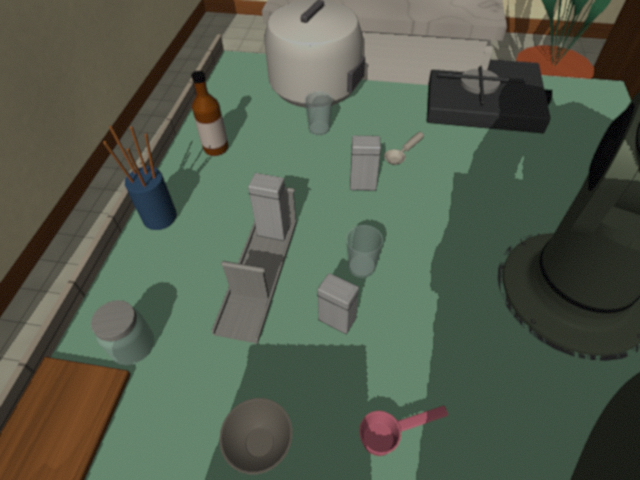

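The top view shows the tray horizontally: fixed wall at px (349,188), tall tin (336,188), and stop (272,190). The loose tins are at (263,257) and (407,256), with a glass between them at (315,267). The side view agrees.

```bash
cat > h.py <<'E'
import numpy as np,cv2
def cloud(f):
    d=f["depth"];h,w=d.shape;fl=h/2/np.tan(np.radians(float(f["fov_y"]))/2)
    u,v=np.meshgrid(np.arange(w),np.arange(h))
    P=np.stack([(u-f["cx"])/fl*d,(v-f["cy"])/fl*d,d],-1)
    return (P-f["t"])@f["R"]
def rect(P,m):
    q=P[m][:,:2].astype(np.float32)*1000
    (c,s,a)=cv2.minAreaRect(q);return np.round(c,1),np.round(s,1),round(a,1),len(q)
E
python3 - <<'E'
from h import *
for n in("top","side"):
    f=np.load(n+"0.npz");P=cloud(f);Z=P[...,2];X=P[...,0];Y=P[...,1]
    print(n)
    reg=(X>.3)&(X<.85)&(Y>-.5)&(Y<.5)
    g=reg&(abs(Z)<.01);print("ground z",np.median(Z[g]))
    m=(reg&(Z>.02)&(Z<.25)).astype(np.uint8)
    k,l,st,c=cv2.connectedComponentsWithStats(m)
    for i in range(1,k):
        if st[i,4]<60: continue
        mm=l==i;zt=np.percentile(Z[mm],95);t=mm&(Z>zt-.006)
        print(st[i],"z95 %.3f"%zt,"top",rect(P,t),"all",rect(P,mm))
E
```

```text
top
ground z 0.00044067834125670373
[321  81  26  28 427] z95 0.139 top (array([839.3, -59.6]), array([18.,  6.]), 22.1, 23) all (array([840. , -48.2]), array([62.9, 19.8]), 89.8, 427)
[414  82  34  41 928] z95 0.211 top (array([ 817.6, -290.6]), array([28.1, 28.7]), 43.3, 132) all (array([ 814. , -288.5]), array([64.1, 58.4]), 61.4, 928)
[ 185  102   51   37 1021] z95 0.104 top (array([802.3, 249.7]), array([67.9, 68.6]), 50.1, 471) all (array([803.3, 277.3]), array([135.8,  75. ]), 82.4, 1021)
[168 106  24  20  85] z95 0.026 top (array([829.1, 354.6]), array([34. , 66.3]), 37.1, 85) all (array([829.1, 354.6]), array([34. , 66.3]), 37.1, 85)
[126 109  16  14  91] z95 0.026 top (array([829.6, 479.5]), array([41.7, 34.8]), 84.6, 78) all (array([829.8, 479.6]), array([40.7, 36.2]), 88.8, 91)
[142 112  30  22 130] z95 0.025 top (array([815.3, 421.5]), array([82.1, 37. ]), 58.2, 130) all (array([815.3, 421.5]), array([82.1, 37. ]), 58.2, 130)
[ 499  141   37   74 2050] z95 0.192 top (array([ 620.9, -489.8]), array([121. ,  20.4]), 0.1, 303) all (array([ 620.1, -483.7]), array([169.5,  32
[... 2619 characters left out ...]
 87.3, 236) all (array([617.2, 115.7]), array([12.1, 80.1]), 87.9, 1164)
[ 317  273   42   57 1690] z95 0.113 top (array([444.2, 138. ]), array([40.6, 60.4]), 69.6, 736) all (array([444.1, 138.4]), array([41.5, 61.1]), 70.0, 1690)
[  91  300   61   61 2694] z95 0.103 top (array([801.1, 249. ]), array([68.8, 70.2]), 40.8, 1280) all (array([798.4, 251.5]), array([76.2, 76. ]), 6.8, 2694)
[ 220  398   73   76 2522] z95 0.052 top (array([531.7, 373.9]), array([108.3, 107.7]), 52.0, 830) all (array([531.7, 373.9]), array([108.3, 107.7]), 52.0, 2522)
[359 411  55  44 699] z95 0.039 top (array([339.3, 335.2]), array([82.2, 62.8]), 3.2, 452) all (array([339.3, 335.2]), array([82.2, 62.8]), 3.2, 699)
```

```bash
cat > plan.py <<'E'
import sys,json,numpy as np
from scipy.spatial.transform import Rotation as Ro
from workcell import bot
# args: step_mm, then waypoints x,y,z,yawdeg (mm, tool down)
s=bot.observe();p=np.array(s["position"])*1e3;R=Ro.from_euler("xyz",s["tool_rot"])
print("clock %.2f pos %s yaw %.1f F %s w %.1f q %s"%(s["clock"],p.round(1),np.degrees(s["tool_rot"][2]),np.round(s["force"],1),s["grip_width"]*1e3,np.round(s["qpos"],2)))
step=float(sys.argv[1]) if len(sys.argv)>1 else 40
for a in sys.argv[2:]:
    x,y,z,w=map(float,a.split(","));T=Ro.from_euler("xyz",[180,0,w],degrees=True);g=np.array([x,y,z]);rows=[]
    n=max(int(np.ceil(np.linalg.norm(g-p)/step)),int(np.ceil(np.degrees((R.inv()*T).magnitude())/8)),1)
    for i in range(n):
        d=R.inv().apply((g-p)/(n-i));r=np.degrees((R.inv()*T).as_rotvec())/(n-i)
        d=np.round(d);r=np.round(r,1);rows.append([*(d+0).tolist(),*(r+0).tolist()])
        p=p+R.apply(d);R=R*Ro.from_rotvec(np.radians(r))
    print(n,json.dumps(rows).replace(".0,",",").replace(".0]","]"))
E
python3 plan.py 45 450,300,250,30 440,-218,250,7
python3 - <<'E'
from h import *
f=np.load("top0.npz");P=cloud(f);Z=P[...,2]
for y in np.arange(.3,.8,.1):
    m=(Z>.1)&(abs(P[...,1]-y-.05)<.05)&(P[...,0]>.2)&(P[...,0]<.75)
    print(round(y,1),m.sum(),P[m][:,0].min().round(2) if m.any() else 0,Z[m].max().round(2) if m.any() else 0)
E
```

```text
clock 0.10 pos [259.8 568.2 247.8] yaw 65.4 F [-0.   0.6 -0.3] w 85.5 q [-1.21  0.52 -0.04  1.6   0.02  1.02 -0.11]
8 [[-21, 36, 0, 0, 0, 4.4], [-18, 37, 0, 0, 0, 4.4], [-15, 38, 0, 0, 0, 4.4], [-12, 39, 0, 0, 0, 4.4], [-9, 40, 0, 0, 0, 4.5], [-5, 41, -1, 0, 0, 4.4], [-3, 41, 0, 0, 0, 4.5], [1, 41, -1, 0, 0, 4.4]]
12 [[-22, 37, 0, 0, 0, 1.9], [-21, 38, 0, 0, 0, 1.9], [-20, 38, 0, 0, 0, 1.9], [-19, 39, 0, 0, 0, 1.9], [-17, 40, 0, 0, 0, 1.9], [-16, 40, 0, 0, 0, 1.9], [-15, 41, 0, 0, 0, 1.9], [-13, 41, 0, 0, 0, 1.9], [-12, 41, 0, 0, 0, 2], [-10, 42, 0, 0, 0, 1.9], [-9, 42, 0, 0, 0, 2], [-8, 42, 0, 0, 0, 1.9]]
0.3 3685 0.2 0.76
0.4 2490 0.2 0.73
0.5 8776 0.22 0.59
0.6 3657 0.28 0.34
0.7 8 0.39 0.19
```

>>> {"method": "arm_command", "body": {
  "targets": [
    [-21,36,0,0,0,4.4],
    [-18,37,0,0,0,4.4],
    [-15,38,0,0,0,4.4],
    [-12,39,0,0,0,4.4],
    [-9,40,0,0,0,4.5],
    [-5,41,0,0,0,4.4],
    [-3,41,0,0,0,4.4],
    [0,41,0,0,0,4.4]
  ],
  "grip": 100
}}

```text
clock: 0.9
position: [0.4488, 0.292, 0.245]
tool_rot: [-3.141, 0.005, 0.513]
force: [1.2, -0.1, -0.4]
grip_width: 0.0857
```

```bash
python3 plan.py 45 450,100,250,20 438,-219,250,7
```

```text
clock 0.90 pos [448.8 292.  245. ] yaw 29.4 F [ 1.2 -0.1 -0.4] w 85.7 q [-0.82  0.39  0.17  1.84 -0.08  0.92 -0.09]
5 [[-19, 34, -1, 0, 0.1, 1.9], [-17, 34, -1, 0, 0, 1.9], [-16, 35, -1, 0, 0.1, 1.9], [-15, 35, -1, 0, 0, 1.8], [-15, 36, -1, 0, 0.1, 1.9]]
8 [[-15, 37, 0, 0, 0, 1.6], [-14, 37, 0, 0, 0, 1.6], [-13, 38, 0, 0, 0, 1.6], [-12, 38, 0, 0, 0, 1.6], [-11, 38, 0, 0, 0, 1.6], [-10, 39, 0, 0, 0, 1.7], [-8, 39, 0, 0, 0, 1.6], [-7, 39, 0, 0, 0, 1.7]]
```

>>> {"method": "arm_command", "body": {
  "targets": [
    [-19,34,-1,0,0,1.9],
    [-17,34,-1,0,0,1.9],
    [-16,35,-1,0,0,1.9],
    [-15,35,-1,0,0,1.8],
    [-15,36,-1,0,0,1.9]
  ]
}}

```text
clock: 1.4
position: [0.4501, 0.0911, 0.2495]
tool_rot: [3.14, 0.006, 0.338]
force: [0.3, 0.2, -0.0]
grip_width: 0.0856
```

>>> {"method": "arm_command", "body": {
  "targets": [
    [-15,37,0,0,0,1.6],
    [-14,37,0,0,0,1.6],
    [-13,38,0,0,0,1.6],
    [-12,38,0,0,0,1.6],
    [-11,38,0,0,0,1.6],
    [-10,39,0,0,0,1.7],
    [-8,39,0,0,0,1.6],
    [-7,39,0,0,0,1.7]
  ]
}}

```text
clock: 2.2
position: [0.4302, -0.2397, 0.2507]
tool_rot: [3.14, 0.005, 0.103]
force: [0.9, 0.4, 0.3]
grip_width: 0.0853
```

```bash
python3 plan.py 15 438,-219,200,6.8; python3 - <<'E'
from workcell import bot
import cv2
f=bot.grab_frame("side");cv2.imwrite("pics/s1.png",f["color"][80:320,200:520,::-1])
E
```

```text
clock 2.20 pos [ 430.2 -239.7  250.7] yaw 5.9 F [0.9 0.4 0.3] w 85.3 q [ 0.01  0.34  0.47  1.95 -0.19  0.9   0.69]
4 [[3, -5, 13, 0, 0.1, -0.2], [2, -5, 13, 0, 0.1, -0.2], [3, -5, 12, 0.1, 0, -0.3], [2, -5, 13, 0, 0.1, -0.2]]
```

View pics/s1.png

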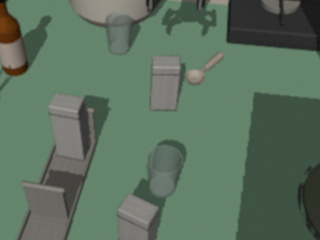

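The tin is clear below the gripper, and the gripper is at the top of the crop (190,15). Next I centre it and descend.

>>> {"method": "arm_command", "body": {
  "targets": [
    [3,-6,13,0,0,-0.2],
    [3,-5,13,0,0,-0.2],
    [2,-5,12,0,0,-0.3],
    [2,-5,12,0,0,-0.2],
    [0,0,0,0,0,0]
  ]
}}

```text
clock: 2.75
position: [0.4354, -0.2271, 0.1986]
tool_rot: [3.136, 0.006, 0.104]
force: [0.5, -0.0, 0.1]
grip_width: 0.0853
```

```bash
python3 plan.py 12 438,-219,105,6.8
```

```text
clock 2.75 pos [ 435.4 -227.1  198.6] yaw 6.0 F [ 0.5 -0.   0.1] w 85.3 q [ 0.02  0.41  0.44  2.01 -0.24  0.77  0.7 ]
8 [[1, -1, 12, 0, 0, -0.1], [0, -1, 12, 0, 0.1, -0.1], [0, -1, 12, 0.1, 0, -0.1], [1, -1, 12, 0, 0.1, -0.1], [0, -1, 11, 0.1, 0, -0.1], [1, -1, 12, 0, 0.1, -0.1], [0, -1, 11, 0.1, 0, -0.1], [1, -1, 12, 0, 0.1, -0.1]]
```

>>> {"method": "arm_command", "body": {
  "targets": [
    [3,-8,0,0,0,-0.8],
    [0,0,0,0,0,0],
    [1,-2,12,0,0.2,0],
    [0,0,12,0,0.2,0],
    [0,0,12,0.1,0,0],
    [0,0,12,0,0,0],
    [0,0,12,0,0,0]
  ]
}}

```text
clock: 3.45
position: [0.4408, -0.2171, 0.1399]
tool_rot: [3.136, -0.007, 0.121]
force: [-0.4, 0.2, -0.2]
grip_width: 0.0853
```

```bash
python3 plan.py 12 438,-219,105,6.8
```

```text
clock 3.45 pos [ 440.8 -217.1  139.9] yaw 6.9 F [-0.4  0.2 -0.2] w 85.3 q [ 0.05  0.5   0.37  2.06 -0.3   0.62  0.75]
3 [[-1, 0, 12, 0.1, -0.1, 0], [-1, 1, 11, 0.1, -0.1, 0.1], [-1, 0, 12, 0.1, -0.2, 0]]
```

>>> {"method": "arm_command", "body": {
  "targets": [
    [-2,1,12,0.2,-0.3,0],
    [-1,1,12,0.1,-0.1,0],
    [0,0,11,0,0,0],
    [0,0,0,0,0,0]
  ]
}}

```text
clock: 3.85
position: [0.4371, -0.2198, 0.1001]
tool_rot: [-3.141, 0.003, 0.12]
force: [-0.0, 0.6, 0.7]
grip_width: 0.0857
```

>>> {"method": "arm_command", "body": {
  "targets": [
    [0,0,0,0,0,0],
    [0,0,0,0,0,0],
    [0,0,0,0,0,0],
    [0,0,0,0,0,0],
    [0,0,0,0,0,0],
    [0,0,0,0,0,0],
    [0,0,0,0,0,0]
  ],
  "grip": 45,
  "grip_force": 30
}}

```text
clock: 4.55
position: [0.4377, -0.2199, 0.1012]
tool_rot: [3.142, 0.002, 0.12]
force: [0.6, 0.6, -2.1]
grip_width: 0.06
```

```bash
python3 plan.py 20 438,-219,105,6.8
```

```text
clock 4.55 pos [ 437.7 -219.9  101.2] yaw 6.9 F [ 0.6  0.6 -2.1] w 60.0 q [ 0.1   0.57  0.33  2.08 -0.34  0.54  0.79]
1 [[0, -1, -4, 0, 0.1, 0.1]]
```

>>> {"method": "arm_command", "body": {
  "targets": [
    [0,0,-8,0,0,0],
    [0,0,-16,0,0,0],
    [0,0,-24,0,0,0],
    [0,0,-28,0,0,0],
    [0,0,-28,0,0,0],
    [0,0,-28,0,0,0],
    [0,0,-24,0,0,0],
    [0,0,-14,0,0,0]
  ]
}}

```text
clock: 5.35
position: [0.4359, -0.22, 0.2798]
tool_rot: [-3.141, 0.005, 0.118]
force: [-0.0, -0.1, -1.8]
grip_width: 0.06
```

```bash
python3 plan.py 28 613.5,6,285,-1.9
```

```text
clock 5.35 pos [ 435.9 -220.   279.8] yaw 6.8 F [-0.  -0.1 -1.8] w 60.0 q [-0.04  0.29  0.49  1.93 -0.16  0.96  0.64]
11 [[18, -19, -1, 0, 0, 0.8], [18, -19, 0, 0, 0, 0.8], [18, -19, -1, 0, 0, 0.8], [18, -19, 0, 0, 0, 0.8], [17, -19, -1, 0, 0, 0.8], [17, -20, 0, 0, 0, 0.8], [17, -20, -1, 0, 0.1, 0.8], [17, -20, 0, 0, 0, 0.8], [16, -20, -1, 0, 0.1, 0.8], [16, -21, 0, 0, 0, 0.7], [16, -21, -1, 0, 0.1, 0.8]]
```

>>> {"method": "arm_command", "body": {
  "targets": [
    [10,-11,-1,0,0,0.8],
    [18,-19,-1,0,0,0.8],
    [18,-19,-1,0,0,0.8],
    [18,-19,-1,0,0,0.8],
    [17,-19,-1,0,0,0.8],
    [17,-20,0,0,0,0.8],
    [17,-20,-1,0,0,0.8],
    [17,-20,0,0,0,0.8]
  ]
}}

```text
clock: 6.15
position: [0.56, -0.0634, 0.2943]
tool_rot: [3.141, -0.002, -0.006]
force: [0.3, -0.3, -1.7]
grip_width: 0.0596
```

>>> {"method": "arm_command", "body": {
  "targets": [
    [15,-18,0,0,0,0.8],
    [10,-12,0,0,0,0.6],
    [0,0,0,0,0,0],
    [0,0,0,0,0,0]
  ]
}}

```text
clock: 6.55
position: [0.5868, -0.0294, 0.2957]
tool_rot: [3.141, -0.002, -0.028]
force: [-0.6, 0.5, -2.0]
grip_width: 0.0596
```

```bash
python3 plan.py 15 613.5,6,260,-1.9
```

```text
clock 6.55 pos [586.8 -29.4 295.7] yaw -1.6 F [-0.6  0.5 -2. ] w 59.6 q [-0.36  0.45  0.44  1.66 -0.21  1.08  0.11]
4 [[6, -9, 9, 0, 0, 0.1], [7, -9, 9, 0, 0, 0.1], [6, -9, 9, 0, 0, 0], [7, -9, 9, 0, -0.1, 0.1]]
```

>>> {"method": "arm_command", "body": {
  "targets": [
    [6,-8,0,0,0,0],
    [8,-11,2,0,0,0],
    [8,-11,5,0,0,0],
    [5,-6,5,0,0,0],
    [0,0,0,0,0,0],
    [0,0,0,0,0,0]
  ]
}}

```text
clock: 7.15
position: [0.6165, 0.0078, 0.2829]
tool_rot: [3.141, -0.001, -0.03]
force: [-0.0, -0.9, -1.8]
grip_width: 0.0595
```

```bash
python3 plan.py 15 613.5,6,260,-1.9; python3 - <<'E'
from h import *
from workcell import bot
f=bot.grab_frame("side");P=cloud(f);cv2.imwrite("pics/s2.png",cv2.resize(f["color"][100:360,180:440,::-1],None,fx=2,fy=2))
E
```

```text
clock 7.15 pos [616.5   7.8 282.9] yaw -1.7 F [-0.  -0.9 -1.8] w 59.5 q [-0.4   0.51  0.43  1.6  -0.23  1.08  0.06]
2 [[-1, 1, 11, 0, 0, 0.1], [-2, 1, 12, 0, -0.1, 0.1]]
```

View pics/s2.png

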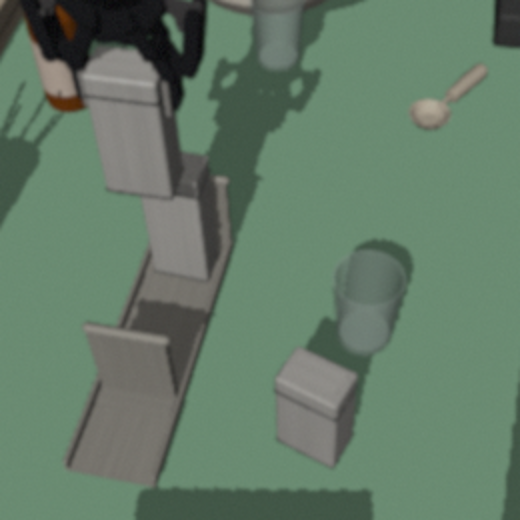

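The mid tin hangs upright at crop (130,130) and the tall tin is behind it at (180,230). The tray slot below is free, so I descend.

>>> {"method": "arm_command", "body": {
  "targets": [
    [-2,1,10,0,0,0],
    [-1,0,18,0,0,0],
    [0,0,20,0,0,0],
    [0,0,22,0,0,0],
    [0,0,22,0,0,0],
    [0,0,20,0,0,0],
    [0,0,15,0,0,0],
    [0,0,0,0,0,0]
  ]
}}

```text
clock: 8.0
position: [0.6104, 0.0027, 0.1489]
tool_rot: [3.14, -0.001, -0.034]
force: [-0.7, -0.1, -1.6]
grip_width: 0.0594
```

```bash
python3 plan.py 8 613.5,6,107,-1.9
```

```text
clock 8.00 pos [610.4   2.7 148.9] yaw -2.0 F [-0.7 -0.1 -1.6] w 59.4 q [-0.35  0.65  0.36  1.74 -0.3   0.81  0.12]
6 [[0, -1, 7, 0, 0, 0], [1, -1, 7, 0, 0, 0], [0, 0, 7, 0, 0, 0], [1, -1, 7, 0, 0, 0], [0, 0, 7, 0, 0, 0], [1, -1, 7, 0.1, -0.1, -0.1]]
```

>>> {"method": "arm_command", "body": {
  "targets": [
    [3,-3,5,0,0,0],
    [1,-1,8,0,0,0],
    [0,0,8,0,0,0],
    [0,0,8,0,0,0],
    [0,0,5,0,0,0],
    [0,0,2,0,0,0],
    [0,0,0,0,0,0]
  ]
}}

```text
clock: 8.7
position: [0.6155, 0.0062, 0.1116]
tool_rot: [3.14, -0.004, -0.035]
force: [0.4, 0.1, -1.3]
grip_width: 0.06
```

```bash
python3 plan.py 8 613.5,6,106,-1.9
```

```text
clock 8.70 pos [615.5   6.2 111.6] yaw -2.0 F [ 0.4  0.1 -1.3] w 60.0 q [-0.33  0.7   0.34  1.75 -0.32  0.74  0.14]
1 [[-2, 0, 6, 0.1, -0.2, -0.1]]
```

>>> {"method": "arm_command", "body": {
  "targets": [
    [-2,0,3,0.1,-0.2,0],
    [0,0,2,0,0,0],
    [0,0,2,0,0,0],
    [0,0,0,0,0,0]
  ]
}}

```text
clock: 9.1
position: [0.6136, 0.0062, 0.1046]
tool_rot: [-3.141, -0.001, -0.035]
force: [0.2, 1.1, -1.9]
grip_width: 0.0599
```

```bash
python3 plan.py 8 613.5,6,105,-1.9
```

```text
clock 9.10 pos [613.6   6.2 104.6] yaw -2.0 F [ 0.2  1.1 -1.9] w 59.9 q [-0.33  0.71  0.33  1.75 -0.33  0.73  0.14]
1 [[0, 0, 0, 0, -0.1, -0.1]]
```

>>> {"method": "arm_command", "body": {
  "targets": [
    [0,0,1.5,0,0,0],
    [0,0,1,0,0,0],
    [0,0,0,0,0,0]
  ]
}}

```text
clock: 9.4
position: [0.6146, 0.0061, 0.1044]
tool_rot: [-3.14, -0.003, -0.035]
force: [0.0, 0.1, -1.1]
grip_width: 0.0595
```

>>> {"method": "arm_command", "body": {
  "targets": [
    [0,0,0.5,0,0,0],
    [0,0,0,0,0,0],
    [0,0,0,0,0,0]
  ]
}}

```text
clock: 9.7
position: [0.6147, 0.0061, 0.104]
tool_rot: [-3.14, -0.004, -0.035]
force: [-1.0, 0.2, 1.1]
grip_width: 0.0597
```

>>> {"method": "arm_command", "body": {
  "targets": [
    [0,0,0,0,0,0],
    [0,0,0,0,0,0],
    [0,0,0,0,0,0],
    [0,0,0,0,0,0],
    [0,0,0,0,0,0]
  ],
  "grip": 100
}}

```text
clock: 10.2
position: [0.6149, 0.0061, 0.1039]
tool_rot: [-3.14, -0.004, -0.035]
force: [-1.0, -1.3, 0.7]
grip_width: 0.0852
```

>>> {"method": "arm_command", "body": {
  "targets": [
    [0,0,-5,0,0,0],
    [0,0,-15,0,0,0],
    [0,0,-25,0,0,0],
    [0,0,-35,0,0,0],
    [0,0,-35,0,0,0],
    [0,0,-20,0,0,0]
  ]
}}

```text
clock: 10.8
position: [0.6131, 0.0053, 0.246]
tool_rot: [-3.141, -0.001, -0.036]
force: [-1.0, 0.3, 1.1]
grip_width: 0.0853
```

```bash
python3 plan.py 30 444.5,138.3,235,-20.3
```

```text
clock 10.80 pos [613.1   5.3 246. ] yaw -2.1 F [-1.   0.3  1.1] w 85.3 q [-0.39  0.54  0.42  1.65 -0.25  1.    0.08]
8 [[-22, -16, 1, 0, 0, 2.3], [-22, -15, 1, 0, 0, 2.3], [-23, -14, 1, 0, 0, 2.3], [-23, -13, 2, 0, 0, 2.3], [-24, -12, 1, 0, 0, 2.3], [-24, -11, 2, 0, 0, 2.2], [-25, -10, 1, 0, 0, 2.3], [-26, -10, 2, 0, 0, 2.2]]
```

>>> {"method": "arm_command", "body": {
  "targets": [
    [-22,-16,0,0,0,2.3],
    [-22,-15,1,0,0,2.3],
    [-23,-14,1,0,0,2.3],
    [-23,-13,1,0,0,2.3],
    [-24,-12,1,0,0,2.3],
    [-24,-11,1,0,0,2.2],
    [-18,-7,1,0,0,2.3],
    [-10,-4,1,0,0,1]
  ]
}}

```text
clock: 11.6
position: [0.4609, 0.1255, 0.251]
tool_rot: [-3.131, -0.012, -0.349]
force: [0.8, 0.0, 0.4]
grip_width: 0.0852
```

```bash
python3 plan.py 15 444.5,138.3,200,-20.3;python3 - <<'E'
from h import *
from workcell import bot
for n in("top","side"):
    f=bot.grab_frame(n);P=cloud(f);Z=P[...,2]
    for nm,z,b in(("tall",.154,(.55,.67,-.12,.0)),("mid",.134,(.55,.67,-.03,.08)),("stop",.105,(.55,.67,.085,.15)),("low",.110,(.38,.5,.07,.2))):
        m=(abs(Z-z)<.007)&(P[...,0]>b[0])&(P[...,0]<b[1])&(P[...,1]>b[2])&(P[...,1]<b[3])
        if m.sum()>20: print(n,nm,rect(P,m))
cv2.imwrite("pics/s3.png",cv2.resize(f["color"][100:360,180:440,::-1],None,fx=2,fy=2))
E
```

```text
clock 11.60 pos [460.9 125.5 251. ] yaw -20.0 F [0.8 0.  0.4] w 85.2 q [-0.8   0.31  0.51  2.   -0.2   0.86 -0.53]
4 [[-5, -1, 13, -0.2, -0.2, 0.1], [-5, -2, 13, -0.1, -0.2, 0.1], [-5, -2, 12, -0.2, -0.1, 0], [-5, -1, 13, -0.1, -0.2, 0.1]]
top tall (array([610.4, -44.9]), array([39.8, 60.5]), 84.6, 414)
top mid (array([612.7,  -2.2]), array([55.5, 61.4]), 88.4, 393)
top stop (array([618.5, 116.4]), array([ 8.2, 78. ]), 88.5, 126)
side tall (array([609.9, -45.9]), array([43.6, 59.9]), 88.5, 528)
side mid (array([613.1,  -2.5]), array([58.7, 60.7]), 86.2, 739)
side stop (array([617., 116.]), array([10.5, 81.3]), 87.5, 266)
side low (array([444.3, 137.5]), array([40.9, 60.5]), 69.8, 782)
```

View pics/s3.png

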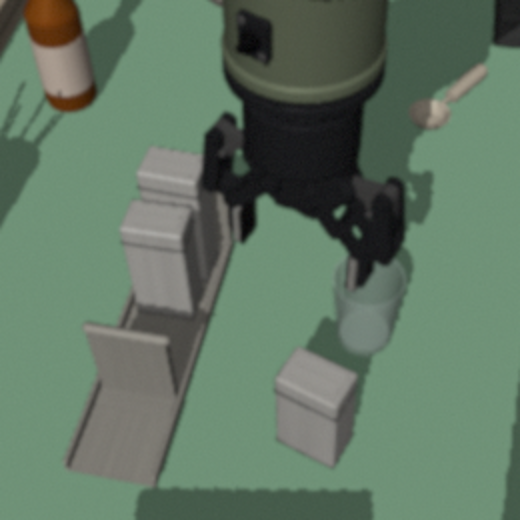

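The mid tin stands upright in the tray at crop (160,260), the stop is untouched at (130,360), and the low tin is at (315,405).

>>> {"method": "arm_command", "body": {
  "targets": [
    [-8,-2,5,-0.3,-0.4,0.1],
    [-6,-2,8,-0.2,-0.2,0.1],
    [-5,-2,10,-0.1,-0.1,0],
    [-3,-1,10,0,0,0],
    [0,0,8,0,0,0],
    [0,0,0,0,0,0],
    [0,0,0,0,0,0]
  ]
}}

```text
clock: 12.4
position: [0.4428, 0.1391, 0.2066]
tool_rot: [3.14, 0.001, -0.352]
force: [0.2, -0.8, -0.7]
grip_width: 0.0854
```

```bash
python3 plan.py 15 444.4,138.1,88,-20.3
```

```text
clock 12.40 pos [442.8 139.1 206.6] yaw -20.1 F [ 0.2 -0.8 -0.7] w 85.4 q [-0.81  0.36  0.48  2.07 -0.24  0.76 -0.54]
8 [[0, 0, 15, 0, 0, 0], [0, 0, 15, 0, 0, 0], [0, 0, 15, 0, 0, 0], [0, 0, 15, 0, 0, 0], [1, 0, 15, 0, 0, 0], [0, 0, 15, 0, 0, 0.1], [1, 0, 14, 0, 0, 0], [0, 0, 15, 0.1, 0.1, 0.1]]
```

>>> {"method": "arm_command", "body": {
  "targets": [
    [1,0,10,0,0,0],
    [0,0,15,0,0,0],
    [0,0,15,0,0,0],
    [0,0,15,0,0,0],
    [1,0,15,0,0,0],
    [0,0,15,0,0,0],
    [0,0,12,0,0,0],
    [0,0,0,0,0,0]
  ]
}}

```text
clock: 13.2
position: [0.4466, 0.1375, 0.1038]
tool_rot: [-3.141, -0.001, -0.353]
force: [0.8, -0.0, 0.9]
grip_width: 0.0856
```

```bash
python3 plan.py 12 444.4,138.1,88,-20.3
```

```text
clock 13.20 pos [446.6 137.5 103.8] yaw -20.2 F [ 0.8 -0.   0.9] w 85.6 q [-0.7   0.54  0.36  2.14 -0.37  0.52 -0.41]
2 [[-1, 0, 8, 0, 0, 0], [-1, 0, 8, 0, -0.1, 0.1]]
```

>>> {"method": "arm_command", "body": {
  "targets": [
    [-2,0,8,0,0,0],
    [0,0,7,0,0,0],
    [0,0,0,0,0,0],
    [0,0,0,0,0,0]
  ]
}}

```text
clock: 13.6
position: [0.4451, 0.1381, 0.0881]
tool_rot: [-3.14, -0.002, -0.353]
force: [0.3, 0.3, 0.2]
grip_width: 0.0853
```

>>> {"method": "arm_command", "body": {
  "targets": [
    [0,0,0,0,0,0],
    [0,0,0,0,0,0],
    [0,0,0,0,0,0],
    [0,0,0,0,0,0],
    [0,0,0,0,0,0],
    [0,0,0,0,0,0],
    [0,0,0,0,0,0]
  ],
  "grip": 45,
  "grip_force": 30
}}

```text
clock: 14.3
position: [0.4453, 0.1384, 0.0889]
tool_rot: [-3.139, -0.003, -0.353]
force: [0.3, 0.4, -3.4]
grip_width: 0.0596
```

```bash
python3 plan.py
```

```text
clock 14.30 pos [445.3 138.4  88.9] yaw -20.2 F [ 0.3  0.4 -3.4] w 59.6 q [-0.68  0.57  0.33  2.15 -0.39  0.48 -0.4 ]
```

>>> {"method": "arm_command", "body": {
  "targets": [
    [0,0,-8,0,0,0],
    [0,0,-16,0,0,0],
    [0,0,-24,0,0,0],
    [0,0,-28,0,0,0],
    [0,0,-28,0,0,0],
    [0,0,-26,0,0,0],
    [0,0,-20,0,0,0],
    [0,0,-10,0,0,0]
  ]
}}

```text
clock: 15.1
position: [0.4434, 0.1366, 0.2571]
tool_rot: [3.141, -0.001, -0.356]
force: [-0.0, 0.6, -2.7]
grip_width: 0.0599
```

```bash
python3 plan.py 25 615,63,255,-1.9
```

```text
clock 15.10 pos [443.4 136.6 257.1] yaw -20.4 F [-0.   0.6 -2.7] w 59.9 q [-0.86  0.28  0.53  2.02 -0.18  0.89 -0.58]
8 [[23, 1, 0, 0, 0, -2.3], [23, 2, 0, 0, 0, -2.3], [23, 3, 0, 0, 0, -2.3], [23, 4, 0, 0, 0, -2.3], [23, 5, 1, 0, 0, -2.3], [23, 6, 0, 0, 0, -2.3], [22, 7, 1, 0, 0, -2.3], [23, 7, 0, 0, 0, -2.4]]
```

>>> {"method": "arm_command", "body": {
  "targets": [
    [12,1,0,0,0,-2.3],
    [23,2,0,0,0,-2.3],
    [23,3,0,0,0,-2.3],
    [23,4,0,0,0,-2.3],
    [23,5,0,0,0,-2.3],
    [23,6,0,0,0,-2.3],
    [20,6,0,0,0,-2.3],
    [14,4,0,0,0,-2]
  ]
}}

```text
clock: 15.9
position: [0.5974, 0.0714, 0.2573]
tool_rot: [-3.14, 0.003, -0.024]
force: [-0.3, 0.2, -2.2]
grip_width: 0.0594
```

>>> {"method": "arm_command", "body": {
  "targets": [
    [0,0,0,0,0,0],
    [0,0,0,0,0,0]
  ]
}}

```text
clock: 16.1
position: [0.5979, 0.07, 0.2561]
tool_rot: [-3.141, 0.004, -0.026]
force: [-0.7, 0.2, -3.0]
grip_width: 0.0597
```

```bash
python3 plan.py 15 615,63,250,-1.9
```

```text
clock 16.10 pos [597.9  70.  256.1] yaw -1.5 F [-0.7  0.2 -3. ] w 59.7 q [-0.51  0.51  0.44  1.67 -0.25  1.02 -0.02]
2 [[9, 3, 3, 0, 0.1, 0.2], [8, 4, 3, 0, 0.1, 0.2]]
```

>>> {"method": "arm_command", "body": {
  "targets": [
    [9,2,0,0,0,0.2],
    [8,2,5,0,0.1,0.2],
    [0,0,10,0,0,0],
    [0,0,15,0,0,0],
    [0,0,12,0,0,0],
    [0,0,5,0,0,0],
    [0,0,0,0,0,0]
  ]
}}

```text
clock: 16.8
position: [0.6142, 0.0666, 0.2045]
tool_rot: [-3.141, 0.005, -0.033]
force: [-0.2, 0.7, -2.2]
grip_width: 0.0594
```

```bash
python3 plan.py 18 615,66,105,-1.9
```

```text
clock 16.80 pos [614.2  66.6 204.5] yaw -1.9 F [-0.2  0.7 -2.2] w 59.4 q [-0.48  0.6   0.41  1.68 -0.29  0.93  0.01]
6 [[0, 0, 17, 0, 0, 0], [0, 0, 16, 0, 0.1, 0], [0, 0, 17, 0, 0, 0], [0, 0, 16, 0, 0.1, 0], [1, 0, 17, 0, 0, 0], [0, 1, 16, 0, 0.1, 0]]
```

>>> {"method": "arm_command", "body": {
  "targets": [
    [0,0,12,0,0.1,0],
    [0,0,16,0,0.1,0],
    [0,0,17,0,0.1,0],
    [1,0,16,0,0,0],
    [1,0,15,0,0,0],
    [0,0,12,0,0,0],
    [0,0,4,0,0,0],
    [0,0,0,0,0,0]
  ]
}}

```text
clock: 17.6
position: [0.617, 0.0671, 0.1075]
tool_rot: [-3.14, -0.004, -0.033]
force: [-0.9, -0.3, -3.0]
grip_width: 0.06
```

```bash
python3 plan.py 18 615,66,93,-1.9
```

```text
clock 17.60 pos [617.   67.1 107.5] yaw -1.9 F [-0.9 -0.3 -3. ] w 60.0 q [-0.44  0.72  0.35  1.74 -0.34  0.74  0.06]
1 [[-2, 1, 14, -0.1, -0.2, 0]]
```

>>> {"method": "arm_command", "body": {
  "targets": [
    [-2,0,5,0,-0.2,0],
    [0,0,5,0,0,0],
    [0,0,3,0,0,0],
    [0,0,2,0,0,0],
    [0,0,1,0,0,0],
    [0,0,0,0,0,0]
  ]
}}

```text
clock: 18.2
position: [0.616, 0.0673, 0.0931]
tool_rot: [-3.139, -0.003, -0.033]
force: [-1.0, 0.7, -3.0]
grip_width: 0.0597
```

>>> {"method": "arm_command", "body": {
  "targets": [
    [0,0,1,0,0,0],
    [0,0,1,0,0,0],
    [0,0,0,0,0,0]
  ]
}}

```text
clock: 18.5
position: [0.6162, 0.0674, 0.093]
tool_rot: [-3.138, -0.004, -0.033]
force: [-0.5, 0.2, -3.9]
grip_width: 0.0595
```

>>> {"method": "arm_command", "body": {
  "targets": [
    [0,0,2.5,0,0,0],
    [0,0,1.5,0,0,0],
    [0,0,0,0,0,0]
  ]
}}

```text
clock: 18.8
position: [0.6162, 0.0677, 0.0924]
tool_rot: [-3.136, -0.005, -0.034]
force: [-0.1, -0.5, -3.3]
grip_width: 0.06
```

>>> {"method": "arm_command", "body": {
  "targets": [
    [0,0,1.5,-0.3,-0.2,0],
    [0,0,1,0,0,0],
    [0,0,0,0,0,0]
  ]
}}

```text
clock: 19.1
position: [0.6167, 0.0677, 0.0923]
tool_rot: [-3.14, -0.002, -0.034]
force: [-0.0, 0.8, -2.6]
grip_width: 0.0597
```

```bash
python3 plan.py; python3 - <<'E'
from h import *
from workcell import bot
f=bot.grab_frame("side");cv2.imwrite("pics/s4.png",cv2.resize(f["color"][160:340,190:370,::-1],None,fx=3,fy=3))
E
```

```text
clock 19.10 pos [616.7  67.7  92.3] yaw -2.0 F [-0.   0.8 -2.6] w 59.7 q [-0.43  0.74  0.34  1.74 -0.35  0.72  0.06]
```

View pics/s4.png

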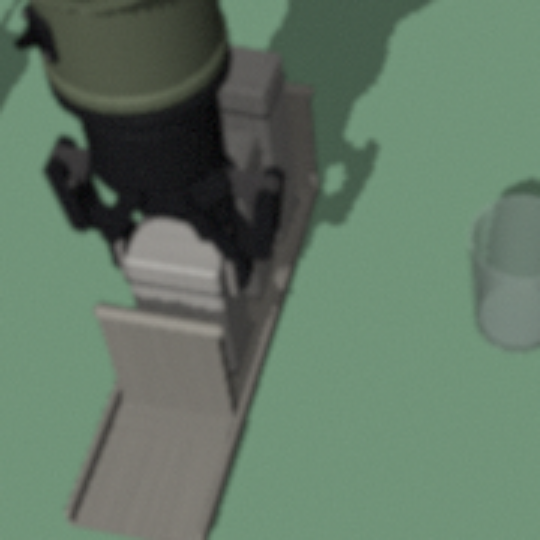

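The low tin is in the slot behind the stop at crop (180,260). I ease it down until contact shows.

>>> {"method": "arm_command", "body": {
  "targets": [
    [0,0,2.5,0,0,0],
    [0,0,2,0,0,0],
    [0,0,2,0,0,0]
  ]
}}

```text
clock: 19.45
position: [0.6166, 0.0675, 0.0911]
tool_rot: [-3.138, -0.002, -0.035]
force: [-17.5, -0.0, 48.0]
grip_width: 0.06
```

>>> {"method": "arm_command", "body": {
  "targets": [
    [0,0,-1,0,0,0],
    [0,0,-0.5,0,0,0]
  ]
}}

```text
clock: 19.65
position: [0.6168, 0.0675, 0.0929]
tool_rot: [-3.138, -0.002, -0.035]
force: [1.0, -0.2, -2.7]
grip_width: 0.0593
```

>>> {"method": "arm_command", "body": {
  "targets": [
    [0,0,1.5,0,0,0],
    [0,0,1,0,0,0],
    [0,0,0,0,0,0]
  ]
}}

```text
clock: 19.95
position: [0.6169, 0.0676, 0.0912]
tool_rot: [-3.138, -0.002, -0.035]
force: [-1.2, -0.7, -0.7]
grip_width: 0.0596
```

>>> {"method": "arm_command", "body": {
  "targets": [
    [0,0,0,0,0,0],
    [0,0,0,0,0,0],
    [0,0,0,0,0,0],
    [0,0,0,0,0,0],
    [0,0,0,0,0,0]
  ],
  "grip": 100
}}

```text
clock: 20.45
position: [0.6169, 0.0676, 0.0898]
tool_rot: [-3.138, -0.001, -0.035]
force: [0.2, 0.0, -0.1]
grip_width: 0.0856
```

>>> {"method": "arm_command", "body": {
  "targets": [
    [0,0,-5,0,0,0],
    [0,0,-15,0,0,0],
    [0,0,-25,0,0,0],
    [0,0,-30,0,0,0],
    [0,0,-20,0,0,0],
    [0,0,-5,0,0,0]
  ]
}}

```text
clock: 21.05
position: [0.6166, 0.0667, 0.1973]
tool_rot: [-3.138, -0.001, -0.036]
force: [0.1, -0.6, -0.1]
grip_width: 0.0849
```

```bash
python3 plan.py 30 618,185,200,-1.9
```

```text
clock 21.05 pos [616.6  66.7 197.3] yaw -2.0 F [ 0.1 -0.6 -0.1] w 84.9 q [-0.47  0.61  0.41  1.68 -0.29  0.91  0.01]
4 [[-1, -30, -1, 0, 0, 0], [-1, -29, 0, -0.1, 0, 0], [0, -30, -1, 0, 0, -0.1], [-1, -29, 0, -0.1, -0.1, 0]]
```

>>> {"method": "arm_command", "body": {
  "targets": [
    [0,-20,-1,0,0,0],
    [0,-30,0,0,0,0],
    [0,-30,0,-0.1,0,0],
    [0,-22,0,-0.1,0,0],
    [0,-8,0,0,0,0],
    [0,0,0,0,0,0]
  ],
  "grip": 0
}}

```text
clock: 21.65
position: [0.6208, 0.1789, 0.2017]
tool_rot: [-3.141, -0.004, -0.038]
force: [0.4, 0.2, -0.4]
grip_width: 0.0003
```

```bash
python3 plan.py 18 618,170,76,-1.9; python3 - <<'E'
from h import *
from workcell import bot
for n in("top","side"):
    f=bot.grab_frame(n);P=cloud(f);Z=P[...,2]
    for nm,z,b in(("tall",.154,(.55,.67,-.12,.0)),("mid",.134,(.55,.67,-.014,.08)),("stop",.105,(.55,.67,.1,.15)),("low",.114,(.55,.67,.035,.1))):
        m=(abs(Z-z)<.005)&(P[...,0]>b[0])&(P[...,0]<b[1])&(P[...,1]>b[2])&(P[...,1]<b[3])
        if m.sum()>20: print(n,nm,rect(P,m))
cv2.imwrite("pics/s5.png",cv2.resize(f["color"][160:340,190:370,::-1],None,fx=3,fy=3))
E
```

```text
clock 21.65 pos [620.8 178.9 201.7] yaw -2.2 F [ 0.4  0.2 -0.4] w 0.3 q [-0.64  0.64  0.41  1.61 -0.3   0.95 -0.16]
8 [[0, 1, 16, 0, 0, 0], [0, 1, 16, 0, 0, 0], [-1, 1, 16, 0, 0, 0], [0, 1, 16, 0, 0, -0.1], [-1, 1, 15, 0, -0.1, 0], [0, 1, 16, 0, 0, -0.1], [0, 2, 15, 0, -0.1, 0], [-1, 1, 16, 0, 0, -0.1]]
top tall (array([610.2, -44.8]), array([39.6, 60.3]), 84.3, 394)
top mid (array([614.4,   7.3]), array([36.3, 58.8]), 88.3, 364)
top stop (array([617. , 116.4]), array([ 8.2, 80.3]), 89.0, 112)
top low (array([616.9,  67.9]), array([39.5, 59.7]), 87.9, 360)
side tall (array([609.3, -45.9]), array([41.6, 60.1]), 84.2, 520)
side mid (array([613.8,   6.9]), array([41.4, 60.2]), 89.1, 553)
side stop (array([610.1, 116. ]), array([10.4, 66. ]), 88.0, 194)
side low (array([615.3,  67.6]), array([40.7, 59.4]), 86.7, 295)
```

View pics/s5.png

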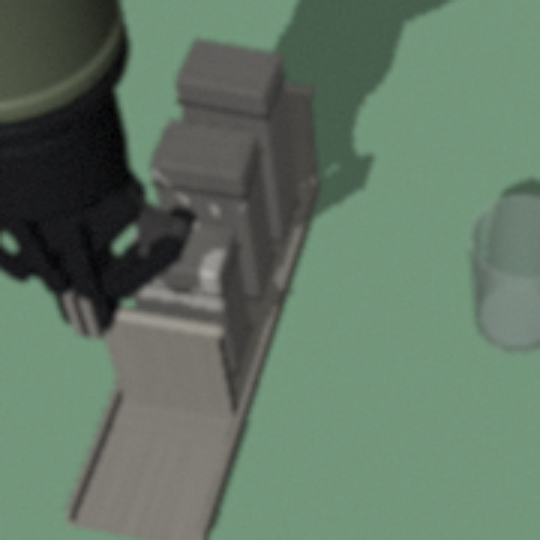

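All three tins are upright in order: tall at crop (230,70), mid (205,150), low (190,280). The closed gripper is over the outer end of the tray. I descend behind the stop.

>>> {"method": "arm_command", "body": {
  "targets": [
    [-1,3,12,0,-0.2,-0.2],
    [-1,2,17,0,0,0],
    [0,1,18,0,0,0],
    [0,0,18,0,0,0],
    [0,0,18,0,0,0],
    [0,0,18,0,0,0],
    [0,0,14,0,0,0],
    [0,0,0,0,0,0]
  ]
}}

```text
clock: 22.55
position: [0.6179, 0.1577, 0.0783]
tool_rot: [3.137, 0.001, -0.048]
force: [-0.4, -0.8, 0.0]
grip_width: 0.0004
```

```bash
python3 plan.py 12 617.5,150,76,-1.9
```

```text
clock 22.55 pos [617.9 157.7  78.3] yaw -2.8 F [-0.4 -0.8  0. ] w 0.4 q [-0.57  0.79  0.34  1.69 -0.36  0.73 -0.09]
1 [[0, 8, 2, 0.3, 0.1, -0.9]]
```

>>> {"method": "arm_command", "body": {
  "targets": [
    [0,6,1,0.3,0.1,0.8],
    [0,7,0,0,0,0],
    [0,7,0,0,0,0],
    [0,7,0,0,0,0],
    [0,7,0,0,0,0],
    [0,6,0,0,0,0]
  ]
}}

```text
clock: 23.15
position: [0.6163, 0.1143, 0.0796]
tool_rot: [-3.139, -0.003, -0.064]
force: [1.1, 2.4, -1.6]
grip_width: 0.0001
```

>>> {"method": "arm_command", "body": {
  "targets": [
    [0,7,0,0,0,0],
    [0,7,0,0,0,0],
    [0,7,0,0,0,0],
    [0,6,0,0,0,0]
  ]
}}

```text
clock: 23.55
position: [0.6151, 0.0861, 0.0798]
tool_rot: [-3.137, -0.005, -0.063]
force: [2.4, 4.6, -3.0]
grip_width: -0.0001
```

```bash
python3 plan.py 8 615,67,76,-1.9; python3 - <<'E'
from h import *
from workcell import bot
f=bot.grab_frame("side");P=cloud(f);Z=P[...,2]
for nm,z,b in(("tall",.154,(.55,.67,-.12,.0)),("mid",.134,(.55,.67,-.04,.08)),("stop",.105,(.55,.67,.0,.15)),("low",.114,(.55,.67,.01,.1))):
    m=(abs(Z-z)<.004)&(P[...,0]>b[0])&(P[...,0]<b[1])&(P[...,1]>b[2])&(P[...,1]<b[3])
    if m.sum()>20: print(nm,rect(P,m))
E
```

```text
clock 23.55 pos [615.1  86.1  79.8] yaw -3.6 F [ 2.4  4.6 -3. ] w -0.1 q [-0.45  0.76  0.33  1.75 -0.36  0.69  0.01]
3 [[0, 6, 1, -0.1, -0.1, -0.6], [0, 7, 1, -0.1, -0.1, -0.5], [1, 6, 2, 0, -0.1, -0.6]]
tall (array([600.3, -45.6]), array([41.4, 41.6]), 86.0, 274)
mid (array([595.5,  -6.7]), array([66. , 26.3]), 85.4, 233)
stop (array([600.6,  56.1]), array([98.9, 56.6]), 44.2, 67)
low (array([618.3,  56.5]), array([71.4, 89. ]), 2.4, 170)
```

>>> {"method": "arm_command", "body": {
  "targets": [
    [0,5,1,-0.1,-0.2,-0.9],
    [0,5,0,0,0,-0.6],
    [0,4,0,0,0,0]
  ]
}}

```text
clock: 23.9
position: [0.6144, 0.0716, 0.0791]
tool_rot: [-3.138, -0.001, -0.035]
force: [1.0, 8.0, -1.3]
grip_width: 0.0003
```

>>> {"method": "arm_command", "body": {
  "targets": [
    [0,3,0,0,0,0],
    [0,3,0,0,0,0]
  ]
}}

```text
clock: 24.1
position: [0.6142, 0.0662, 0.0791]
tool_rot: [-3.137, -0.001, -0.034]
force: [1.3, 6.7, -0.4]
grip_width: 0.0002
```

>>> {"method": "arm_command", "body": {
  "targets": [
    [0,2.5,0,0,0,0],
    [0,2,0,0,0,0]
  ]
}}

```text
clock: 24.3
position: [0.6141, 0.0651, 0.0792]
tool_rot: [-3.133, -0.001, -0.032]
force: [0.8, 17.0, -0.1]
grip_width: 0.0
```

>>> {"method": "arm_command", "body": {
  "targets": [
    [0,2,0,0,0,0],
    [0,2,0,0,0,0]
  ]
}}

```text
clock: 24.5
position: [0.6141, 0.0652, 0.0792]
tool_rot: [-3.128, -0.001, -0.028]
force: [1.1, 13.7, -0.7]
grip_width: 0.0002
```

>>> {"method": "arm_command", "body": {
  "targets": [
    [0,4,0,-0.5,0,0],
    [0,4,0,-0.3,0,0],
    [0,3,0,0,0,0]
  ]
}}

```text
clock: 24.8
position: [0.614, 0.0652, 0.0792]
tool_rot: [-3.13, -0.001, -0.02]
force: [1.4, 14.3, -0.1]
grip_width: -0.0001
```

>>> {"method": "arm_command", "body": {
  "targets": [
    [0,-6,0,0,0,0],
    [0,-15,0,0,0,0],
    [0,-25,0,0,0,0],
    [0,-30,0,0,0,0],
    [0,-30,-10,0,0,0],
    [0,-15,-30,0,0,0],
    [0,0,-40,0,0,0],
    [0,0,-30,0,0,0]
  ]
}}

```text
clock: 25.6
position: [0.6131, 0.1915, 0.1891]
tool_rot: [-3.138, 0.007, -0.021]
force: [-0.2, 0.6, 0.1]
grip_width: 0.0004
```

>>> {"method": "arm_command", "body": {
  "targets": [
    [-10,-15,-20,0,0,0],
    [-20,-25,0,0,0,0],
    [-20,-20,0,0,0,0],
    [-10,-5,0,0,0,0],
    [0,0,0,0,0,0],
    [0,0,0,0,0,0]
  ]
}}

```text
clock: 26.2
position: [0.554, 0.2612, 0.2155]
tool_rot: [-3.138, 0.0, -0.022]
force: [-0.2, -0.8, 0.3]
grip_width: 0.0001
```

```bash
python3 plan.py; python3 - <<'E'
from h import *
from workcell import bot
for n in("top","side"):
    f=bot.grab_frame(n);P=cloud(f);Z=P[...,2]
    for nm,z,b in(("wall",.105,(.55,.67,-.1,-.07)),("tall",.154,(.55,.67,-.12,.0)),("mid",.134,(.55,.67,-.032,.02)),("low",.114,(.55,.67,.006,.0455)),("stop",.105,(.55,.67,.046,.15)),("glass_a",.09,(.36,.47,-.04,.06)),("bowl",.05,(.46,.6,.3,.45)),("glass_b",.09,(.52,.63,-.46,-.35))):
        m=(abs(Z-z)<.005)&(P[...,0]>b[0])&(P[...,0]<b[1])&(P[...,1]>b[2])&(P[...,1]<b[3])
        if m.sum()>20: print(n,nm,rect(P,m))
cv2.imwrite("pics/s6.png",cv2.resize(f["color"][130:340,170:380,::-1],None,fx=2.8,fy=2.8))
f=bot.grab_frame("top");cv2.imwrite("pics/t6.png",cv2.resize(f["color"][100:320,140:500,::-1],None,fx=2,fy=2))
E
```

```text
clock 26.20 pos [554.  261.2 215.5] yaw -1.3 F [-0.2 -0.8  0.3] w 0.1 q [-0.82  0.57  0.42  1.69 -0.28  0.94 -0.31]
top wall (array([611. , -77.1]), array([ 9.8, 89.4]), 88.1, 85)
top tall (array([609.6, -53.6]), array([38.1, 57.9]), 88.3, 378)
top mid (array([613.9, -14.4]), array([36.2, 59.1]), 88.3, 347)
top low (array([615.5,  24.8]), array([36.9, 60.1]), 88.6, 352)
top stop (array([615.2,  49.7]), array([ 7.7, 80.1]), 88.8, 101)
top glass_a (array([413.4,  11.4]), array([66.8, 66.7]), 88.3, 110)
top glass_b (array([ 574.3, -406.8]), array([67.9, 67.5]), 89.3, 121)
side wall (array([571.8, -77.6]), array([ 8.8, 14.3]), 87.2, 32)
side tall (array([595.6, -54.8]), array([40.3, 33.3]), 86.7, 204)
side mid (array([599.4, -13.7]), array([36.6, 31.7]), 89.4, 220)
side low (array([588.2,  24.7]), array([13.1, 39.9]), 10.7, 88)
side stop (array([583.9,  50.9]), array([20. ,  8.8]), 2.9, 47)
side glass_a (array([413.1,  11.3]), array([67.5, 68.8]), 6.2, 270)
side bowl (array([531.2, 374. ]), array([107.7, 108.8]), 17.0, 877)
```

View pics/s6.png

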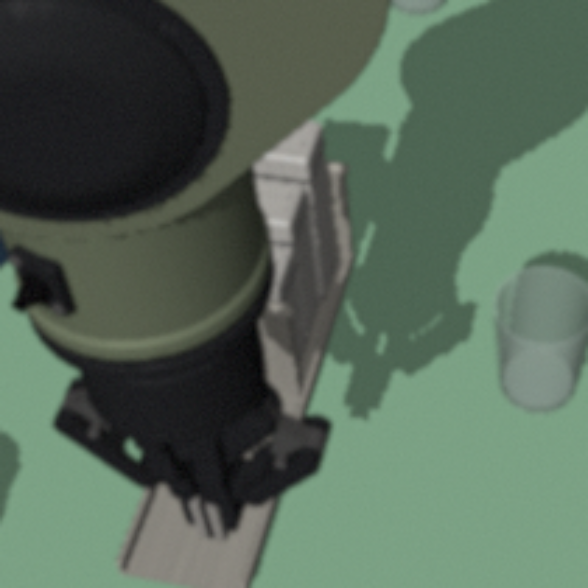

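View pics/t6.png

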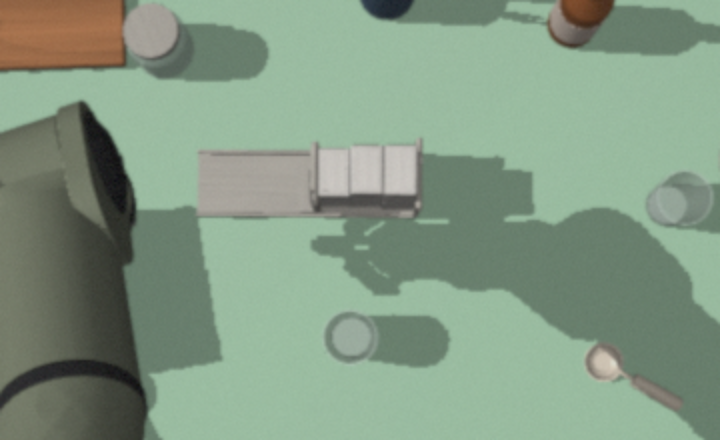

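The row is packed at top crop (320–418,178) with the stop against the low tin. The glasses and spoon are in place and the arm is clear. I hand it in.

```bash
python3 -c "
from workcell import bot
print(bot.job_done())"
```

```text
the job is handed in; nothing more can be done
None
```

All three tins now stand upright in the tray: tallest against the fixed wall, middle next, shortest beside the stop. I carried the middle tin over first, then the short one. I then pushed the stop with closed fingers until it stopped moving at about 14–17 N, and backed the arm clear. The job was handed in at about 26 s.

**Row:** The last top-camera check put the tin centres at y = -54, -14 and 25 mm, so they are about 39–40 mm apart. All three are square to the tray to within about half a degree. The stop sits at about 0.120 m, which is what three 40 mm tins packed tight should give.

**Bystanders:** Both glasses and the bowl measured within 2 mm of where they started. The spoon looked untouched in the picture. I did not re-measure the scoop.

**Less certain checks:** The arm hid part of the row from the side camera at the end, so the final check rests mostly on the top view. While I lowered the short tin, it pressed on the tray floor with about 48 N for a moment. That was well under the 120 N wrist limit, and I eased off before releasing it.

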